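# Roll the sample bottle up to the reader

### The arm

A 6-joint arm with a two-finger parallel gripper is mounted at the origin on the work surface. World frame = base frame: x ahead of the robot, y to its left, z up, the work surface at z = 0. Lengths are in m, angles in degrees, forces in N, time in s.
With the tool pointing down it reaches from about 0.3 to 0.75 m from the base axis. Payload 8.5 kg.
Tool frame: the origin (TCP) lies on the centre line of the jaws, within the pads' length; the fingertips stand 22 mm ahead of it and the grasp point (between the pads) lies 3 mm ahead of it (env.tip_reach is the distance from the TCP to the fingertips, in m); y points along the fingers, z is the direction in which the jaws open and shut, and the axes are right-handed (so a half turn about y gives the same grasp; the last joint's range is limited). The gripper opens to 85 mm and grips with 20 to 120 N. Pads are 22 mm wide; open, the fingers measure 114 mm over their backs; the gripper's body (76 mm by 85 mm) begins 54 mm behind the grasp point. The pads swing forward as they close: fully open they stand 13 mm farther back than shut.
Start: joints at [64.498, 21.807, 74.336, -0, 83.858, -12.336], TCP at [0.125, 0.536, 0.227] pointing down, gripper open.
Joint ranges: [-178.18, 178.18], [-50.72, 133.34], [12.68, 142.11], [-81.47, 261.47], [9.98, 163.14], [-165.26, 165.26]. Speed limits (degrees/s): [136.94, 136.94, 180, 180, 180, 180].

### API

Orientations are given as a 3x3 rotation matrix whose columns are the frame's x, y, z axes.
In Python, from rig import env, get_image gives the robot as it stands. The module is installed in compiled form; this text tells all that it offers.
- The arm moves only by the tool carry_out, never from a script. Its argument "targets" is a list that holds one entry, the list of rows, each a list of 7 numbers: the closure, from 0 (fully open) to 1 (shut), then the shift along the world's x, y, z in mm, then the turn, a rotation vector about the world's x, y, z in degrees. In form: [[[claw, dx, dy, dz, ax, ay, az], ...]]. A call has 1 to 20 rows; each row is the pose to reach, as a shift and turn from the pose commanded when the call began; what a row does not reach only later rows make up. A row lasts 1/12 s, in which the tool goes at most 41.7 mm and 7.16 degrees, less where a joint would pass 70% of its speed; a pose out of reach is approached as far as the arm can. A call with a gripper value outside its range is refused whole. The fingers move at their own pace and stop on an object; "squeeze" is the grip in N (left out, the last holds). Time passes only in rows, so rows that repeat a pose let the fingers close. It gives the time, the measured TCP pose, the force and the opening at its end, in the units of the state.
- env.observe(): the state, without advancing time (a new reading comes with each control period).
- get_image(name): name is "scene" or "top" or "wrist"; returns a dict with "img" (400x640x3 uint8, red, green, blue), "fx", "fy", "cx", "cy" (pixels), "rvec" (rotation vector, rad) and "tvec" (3), from world to camera coordinates, as OpenCV has them. Camera axes: x right, y down, z forward; pixel columns grow to the right and rows downward; lengths in m; the calibration is good to about 2 mm. A picture is of the moment at which its call begins. There is no depth.
- env.close_job(): hands the job in, once; it reports no verdict.
The state is a dict: "time_s": time; "q": joint angles; "qvel": joint speeds; "joint_efforts": joint torques, N m; "position": TCP position; "tool_rot": TCP orientation; "ft_force": force on the tool from outside, world axes, zero at the start; "wrist_torque": the same for the moment, N m; "grip_width": finger opening in m.
Only numpy, scipy, OpenCV 4.12 (cv2) and the standard library are available. Lean on these libraries where they do the work, as an engineer would, in place of code of your own. Each camera call takes 0.05 s, during which the arm holds its last target.

### The job

The bottle lying at the foot of the ramp has to be read: push it slowly up the slope, over the crest and home against the stop plate of the reader, so that it lies square on the seat, and leave it there. Keep it under control all the way, so that it never runs away or rolls back down on its own. Only push it, do not lift it off the ramp, and leave everything else on the bench where it stands.

Things in the scene. Friction and masses are not known exactly. Their poses are not given: they have to be found in the camera images.
- bottle_center (a point): Centre of the bottle to be pushed: a smooth, slippery closed cylinder 140 mm long, 0.2 to 0.42 kg, white body 47 mm in diameter between two black caps 50 mm in diameter and 26 mm long, on which it rolls; it lies across the ramp, free to roll. It starts at rest in the dip at the foot of the slope. The x axis of this point runs along the bottle; y and z turn as it rolls.
- ramp: Fixed aluminium ramp, 210 mm wide, a white reader box at its top end. Origin on the bench, on the centre line, below the dip at the foot of the slope; x runs level up the ramp to the reader, y across it (along the bottle), z up. A 65 mm landing falls 5 degrees from x = -65 mm, 22 mm high, to the dip at x = 0, 16 mm high. Kerbs at y = +-97 to 105 mm stand 10 mm above the surface.
- crest (a point): Top edge of the slope on the centre line, on the surface: x = 168 mm, z = 40 mm from the ramp origin. Below it nothing catches the bottle: left alone on the slope it rolls back down. Beyond it the seat falls 6 degrees to the stop, so the bottle rolls on by itself and stays there. Axes as the ramp.
- stop (a point): Foot of the upright stop plate (front of the reader) on the centre line, on the seat surface: x = 226 mm, z = 34 mm from the ramp origin. Plate and reader reach 85 mm above the bench and end at x = 317 mm. Axes as the ramp.
- slope: The slope of the same ramp, rising 8 degrees: origin on the surface at the dip, on the centre line; x runs up along the sloping surface (crest at 170 mm), y across, z square out of the surface. A bottle on the slope has its centre at z = 25 mm here.
- seat (a point): Centre of the bottle when it lies home on the seat against the stop plate, on the centre line: 201 mm along the ramp's x, 61 mm above the bench. Axes as the ramp.
- spare: Bystander, leave alone: upright spare bottle just like the one on the ramp (50 mm diameter, 140 mm tall). Origin at the centre of its underside, z up.
- dishes: Bystander, leave alone: stack of three petri dishes, 92 mm diameter, 43 mm high. Origin at the centre of its underside, z up.
- tipbox: Bystander, leave alone: purple pipette-tip box with clear lid, 80 x 115 x 65 mm. Origin at the centre of its underside, z up.
- beaker: Bystander, leave alone: small glass beaker, 64 mm diameter, 80 mm high. Origin at the centre of its underside, z up.
- rack: Bystander, leave alone: white microtube rack, 50 x 130 x 46 mm. Origin at the centre of its underside, z up.
- jar: Bystander, leave alone: brown glass jar, 54 mm diameter, 70 mm high. Origin at the centre of its underside, z up.
- pot: Bystander, leave alone: small white pot, 44 mm diameter, 55 mm high. Origin at the centre of its underside, z up.
Not all that is in view belongs to the job. Leave any green or orange look-alike of the part that bears bottle_center alone.

How it is judged (in metres and radians):
On the way:
1. the bottle is half-way up the slope, rolling on its surface (x of bottle_center in the frame of slope between 0.07 and 0.13 m and z of bottle_center in the frame of slope between 0.019 and 0.031 m), for 0.05 s.
At the end, for the whole second after the job is handed in: The bottle lies at rest on the seat against the stop plate (centre within about 5 mm of its home position along the ramp and 4 mm in height, within 40 mm of the centre line), square to within 0.06 rad (x of bottle_center in the frame of ramp between 0.196 and 0.205 m and z of bottle_center in the frame of ramp between 0.0574 and 0.0654 m and y of bottle_center in the frame of ramp between -0.04 and 0.04 m and angle between the x axis of bottle_center and the y axis of ramp, either way round below 0.06 rad and linear speed of bottle below 0.02 m/s); the robot touches nothing.
It fails at once if the bottle runs free on the slope, touched by nothing of the robot, at more than 0.15 m/s (rolled back or shoved) (x of bottle_center in the frame of slope between 0.02 and 0.16 m and contact force between each of the fingers, the arm and bottle below 0.01 N and linear speed of bottle above 0.15 m/s).
It fails at once if the bottle moves faster than 0.4 m/s (linear speed of bottle above 0.4 m/s).
It fails at once if the bottle is lifted more than 12 mm off the slope or tipped up (z of bottle_center in the frame of slope above 0.037 m or (x of bottle_center in the frame of ramp between 0.1683 and 0.426 m and z of bottle_center in the frame of ramp above 0.0767 m) or angle between bottle_center's own x axis and vertical below 1.3 rad or angle between bottle_center's own x axis and vertical above 1.84 rad).
It fails at once if the bottle leaves the ramp at its foot (x of bottle_center in the frame of ramp below -0.0648 m).
It fails at once if a bystander is moved more than 20 mm (distance of any of spare, dishes, tipbox, beaker, rack, jar, pot from where it was at the start of the episode above 0.02 m).
It also fails if it takes over 38 s, if anything falls off the work surface, if the arm or the gripper's body presses on something with over 40 N, if the wrist force passes 120 N, or if a joint passes its speed limit or range.

## Working session

There is one attempt and no reset: what is moved stays moved. The work goes in short steps, Python scripts to look and compute and a tool call to move; the robot and the scene stay as the last step left them, time stands still between calls to the robot, and variables do not carry over. Pictures are saved under pics/ and viewed, and the job is handed in when it is done.

Besides the shell and the picture viewer there is one more tool, called after "Emit:" in YAML: its name, and indented under it one key for each argument. carry_out: Moves the arm, as the interface text tells. Its arguments: {"type":"object","properties":{"targets":{"type":"array"},"squeeze":{"type":"number"}},"required":["targets"]}

```bash
mkdir -p pics; cat > h.py <<'E'
import numpy as np, cv2
from rig import env, get_image
def snap(n,f):
    d=get_image(n); cv2.imwrite(f'pics/{f}.png',d['img'][:,:,::-1]); np.save(f'pics/{f}.npy',d,allow_pickle=True); return d
def load(f): return np.load(f'pics/{f}.npy',allow_pickle=True).item()
def K(d): return np.array([[d['fx'],0,d['cx']],[0,d['fy'],d['cy']],[0,0,1]])
def ray(d,u,v):
    R=cv2.Rodrigues(np.array(d['rvec'],float))[0]; c=-R.T@np.array(d['tvec'],float).ravel()
    r=R.T@np.linalg.inv(K(d))@np.array([u,v,1.]); return c,r/np.linalg.norm(r)
def onz(d,u,v,z):
    c,r=ray(d,u,v); return c+r*(z-c[2])/r[2]
def proj(d,P):
    return cv2.projectPoints(np.array(P,float).reshape(-1,1,3),np.array(d['rvec'],float),np.array(d['tvec'],float),K(d),None)[0].reshape(-1,2)
def tri(d1,p1,d2,p2):
    c1,r1=ray(d1,*p1); c2,r2=ray(d2,*p2)
    s=np.linalg.lstsq(np.c_[r1,-r2],c2-c1,rcond=None)[0]
    a=c1+s[0]*r1;b=c2+s[1]*r2; return (a+b)/2,np.linalg.norm(a-b)
E
python3 - <<'E'
from h import *
for n in("scene","top","wrist"): snap(n,n+"0")
s=env.observe();print(s['time_s'],s['position'],s['tool_rot'],s['ft_force'],env.tip_reach)
E
```

```text
0.15 [0.12518351 0.53533449 0.22664847] [[ 9.73710955e-01 -4.82054351e-04  2.27786621e-01]
 [-2.27787008e-01 -1.02226641e-03  9.73710447e-01]
 [-2.36522745e-04 -9.99999361e-01 -1.10519772e-03]] [ 1.15956298 -0.28238947  0.24131971] 0.022
```

View pics/scene0.png

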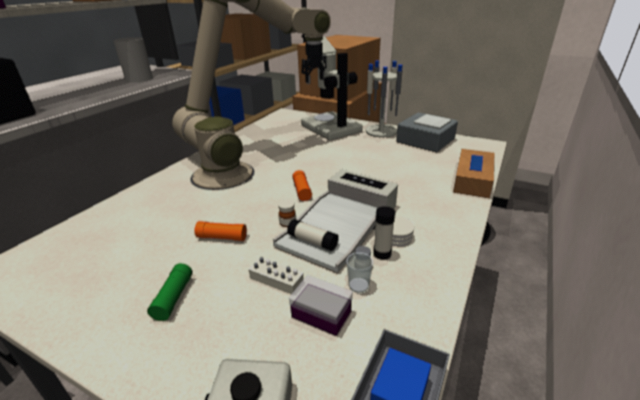

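View pics/top0.png

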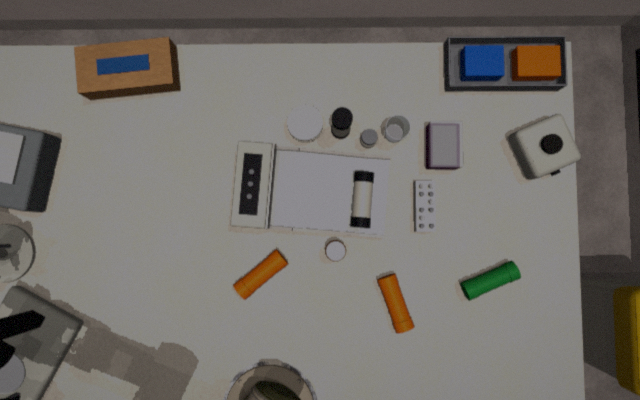

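View pics/wrist0.png

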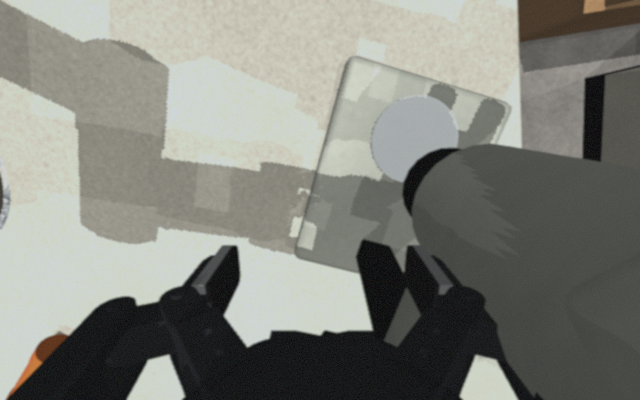

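The scene and top views show the bottle at about (362,199) in top. The reader is at about (253,185), and the ramp lies between x≈272 and 390. The green and orange look-alikes are off the ramp. Next I enlarge the crops.

```bash
python3 - <<'E'
from h import *
d=load('top0'); im=d['img'][90:270,220:450,::-1]; cv2.imwrite('pics/t1.png',cv2.resize(im,None,fx=3.3,fy=3.3,interpolation=cv2.INTER_CUBIC))
e=load('scene0'); im=e['img'][160:340,240:440,::-1]; cv2.imwrite('pics/s1.png',cv2.resize(im,None,fx=3.3,fy=3.3,interpolation=cv2.INTER_CUBIC))
for n,x in(('top',d),('scene',e)): print(n,ray(x,320,200),x['fx'])
for nm,u,v,z in [('bottle',362,199,.041),('reader',253,185,.085),('ramp corner',390,158,.022),('c2',384,235,.022),('mscope?',20,330,0),('pot',335,251,.055),('dishes',305,123,.043),('spare',342,118,.14),('jar',369,138,.07),('beaker',396,128,.08),('rack',425,206,.046),('orange',260,275,.02)]: print(nm,onz(d,u,v,z).round(3))
E
```

```text
top (array([ 0.450247  , -0.14504314,  1.27840424]), array([ 0.06172822,  0.01050857, -0.99803767])) 493.0945851659671
scene (array([ 0.94935518, -0.95515544,  0.65747878]), array([-0.40878372,  0.75021578, -0.51968467])) 371.6701315714334
bottle [ 0.529 -0.238  0.041]
reader [0.562 0.03  0.085]
ramp corner [ 0.635 -0.312  0.022]
c2 [ 0.438 -0.294  0.022]
mscope? [0.201 0.638 0.   ]
pot [ 0.399 -0.168  0.055]
dishes [ 0.722 -0.095  0.043]
spare [ 0.712 -0.186  0.14 ]
jar [ 0.678 -0.254  0.07 ]
beaker [ 0.7  -0.32  0.08]
rack [ 0.51  -0.395  0.046]
orange [0.339 0.021 0.02 ]
```

View pics/t1.png

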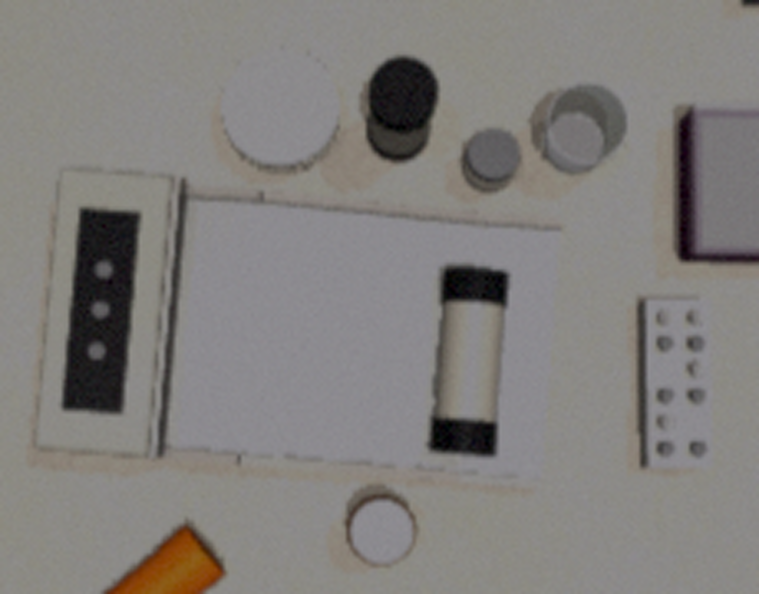

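View pics/s1.png

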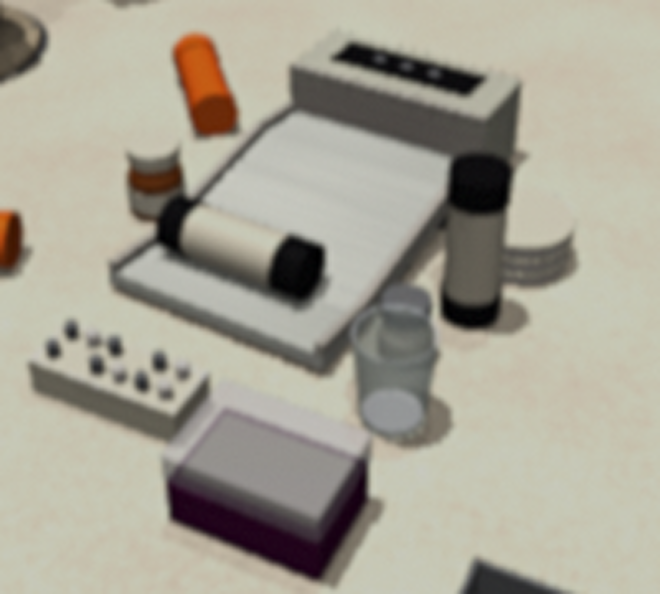

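```bash
cat > meas.py <<'E'
from h import *
d=load('top0'); e=load('scene0')
T=lambda p:(p[0]/3.3+220-.35,p[1]/3.3+90-.35)
S=lambda p:(p[0]/3.3+240-.35,p[1]/3.3+160-.35)
# reader top corners, two views; far-right/near-right etc
A=[((62,170),(519,82)),((35,447),(333,31)),((179,178),(516,118)),((158,457),(291,67))]
for t,s in A: print('reader corner',[x.round(4) for x in tri(d,T(t),e,S(s))[:1]],tri(d,T(t),e,S(s))[1].round(4), onz(d,*T(t),.085).round(4))
a=onz(d,*T((183,182)),.085);b=onz(d,*T((160,457)),.085)
print('stop top edge',a,b,np.linalg.norm(a-b))
for p in((561,228),(538,487)): print('landing corner',onz(d,*T(p),.022+.01).round(4))
for t,s in [((561,228),(322,362)),((538,487),(115,270))]: print('tri land',tri(d,T(t),e,S(s)))
# caps
g=d['img'].astype(int); m=((g.max(2)<60)).astype(np.uint8); m[:165]=0;m[:,:345]=0;m[235:]=0;m[:,380:]=0
n,l,st,c=cv2.connectedComponentsWithStats(m); print(st[1:],c[1:])
C=[c[i] for i in range(1,n) if st[i,4]>60]
for u in C: print('cap top at .041+.01',onz(d,*u,.045).round(4))
g=e['img'].astype(int); m=((g.max(2)<60)).astype(np.uint8); m[:215]=0;m[:,:285]=0;m[255:]=0;m[:,345:]=0
n,l,st,c2=cv2.connectedComponentsWithStats(m); print(st[1:],c2[1:])
C2=[c2[i] for i in range(1,n) if st[i,4]>60]
if len(C)==2==len(C2):
  C.sort(key=lambda p:p[1]); C2.sort(key=lambda p:-p[0])
  P=[tri(d,x,e,y) for x,y in zip(C,C2)]; print(P, P[0][0]-P[1][0])
E
python3 meas.py
```

```text
reader corner [array([0.6714, 0.0673, 0.08  ])] 0.0021 [0.6694 0.066  0.085 ]
reader corner [array([0.4653, 0.0857, 0.0828])] 0.0013 [0.4647 0.0849 0.085 ]
reader corner [array([ 0.6786, -0.0142,  0.0826])] 0.0324 [ 0.6629 -0.0207  0.085 ]
reader corner [array([ 0.4591, -0.0036,  0.0821])] 0.0052 [ 0.4568 -0.0052  0.085 ]
stop top edge [ 0.6598541  -0.02365114  0.085     ] [ 0.4567715  -0.00671069  0.085     ] 0.20378793153570704
landing corner [ 0.6313 -0.3098  0.032 ]
landing corner [ 0.4323 -0.2893  0.032 ]
tri land (array([ 0.63763503, -0.31027748,  0.01377235]), np.float64(0.008234309466573046))
tri land (array([ 0.43444541, -0.28908063,  0.02016935]), np.float64(0.005651648813175911))
[[354 171  20  11 185]
 [350 216  20  12 187]] [[363.02702703 175.91891892]
 [359.7486631  221.80748663]]
cap top at .041+.01 [ 0.5864 -0.2406  0.045 ]
cap top at .041+.01 [ 0.4713 -0.2311  0.045 ]
[[293 215   1   2   2]
 [287 219  13  19 125]
 [321 232  17  20 247]] [[293.         215.5       ]
 [292.176      227.216     ]
 [329.27530364 241.47368421]]
[(array([ 0.58643457, -0.24147259,  0.03847904]), np.float64(0.001665448026012657)), (array([ 0.46798653, -0.23327675,  0.04397221]), np.float64(0.007869826161506588))] [ 0.11844804 -0.00819584 -0.00549317]
```

Three edge pairs agree. Ramp x points along (0.092, 0.996), the ramp origin is at about (0.538, -0.239), and the bottle centre is at about (0.529, -0.236, 0.041), already square. I move to a hover above the landing with the jaws open along the bottle.

Emit:
carry_out:
  targets:
    - [[0,60,-60,0,0,0,-5],[0,95,-60,0,0,0,-10],[0,130,-75,0,0,0,-15],[0,165,-90,0,0,0,-20],[0,200,-100,0,0,0,-25],[0,235,-115,0,0,0,-30],[0,260,-145,0,0,0,-34],[0,285,-175,0,0,0,-38],[0,310,-205,0,0,0,-42],[0,335,-235,0,0,0,-46],[0,360,-265,0,0,0,-50],[0,385,-296,0,0,0,-54],[0,395,-335,0,0,0,-58],[0,405,-375,0,0,0,-62],[0,415,-415,0,0,0,-66],[0,425,-455,0,0,0,-70],[0,430,-495,0,0,0,-74],[0,430,-535,0,0,0,-78],[0,430,-560,0,0,0,-82],[0,430,-560,0,0,0,-82]]

```text
time_s: 1.82
position: [0.5553, -0.029, 0.2266]
tool_rot: [[-0.099, -0.001, 0.995], [-0.995, -0.001, -0.099], [0.001, -1.0, -0.001]]
ft_force: [0.1, -0.9, -0.5]
grip_width: 0.0856
```

Emit:
carry_out:
  targets:
    - [[0,-5,-40,0,0,0,0],[0,-10,-80,0,0,0,0],[0,-15,-120,0,0,0,0],[0,-20,-160,0,0,0,0],[0,-25,-200,0,0,0,0],[0,-31,-240,0,0,0,0],[0,-31,-264,0,0,0,0.4],[0,-31,-264,0,0,0,0.4],[0,-31,-264,0,0,0,0.4]]

```text
time_s: 2.57
position: [0.5242, -0.2888, 0.2265]
tool_rot: [[-0.084, -0.001, 0.996], [-0.996, 0.001, -0.084], [-0.001, -1.0, -0.001]]
ft_force: [-0.2, 0.6, 0.6]
grip_width: 0.0854
```

```bash
python3 - <<'E'
from h import *
for n in("scene","top","wrist"): snap(n,n+"1")
s=env.observe();print(s['time_s'],s['position'],s['tool_rot'].round(4))
d=load('scene1');cv2.imwrite('pics/s2.png',cv2.resize(d['img'][100:320,220:460,::-1],None,fx=2.5,fy=2.5,interpolation=cv2.INTER_CUBIC))
E
```

```text
2.7167 [ 0.52458751 -0.28688785  0.22716655] [[-8.130e-02 -2.000e-04  9.967e-01]
 [-9.967e-01  5.000e-04 -8.130e-02]
 [-4.000e-04 -1.000e+00 -2.000e-04]]
```

View pics/wrist1.png

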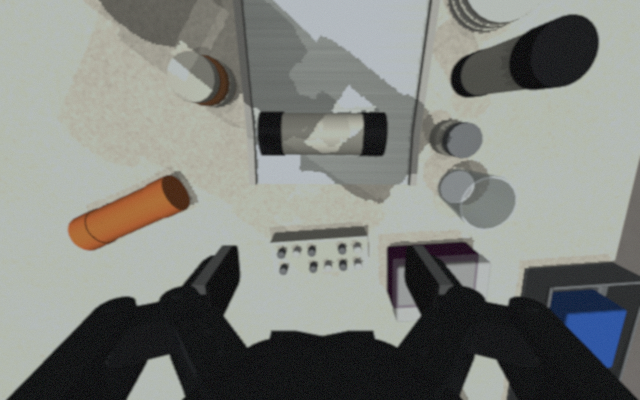

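View pics/s2.png

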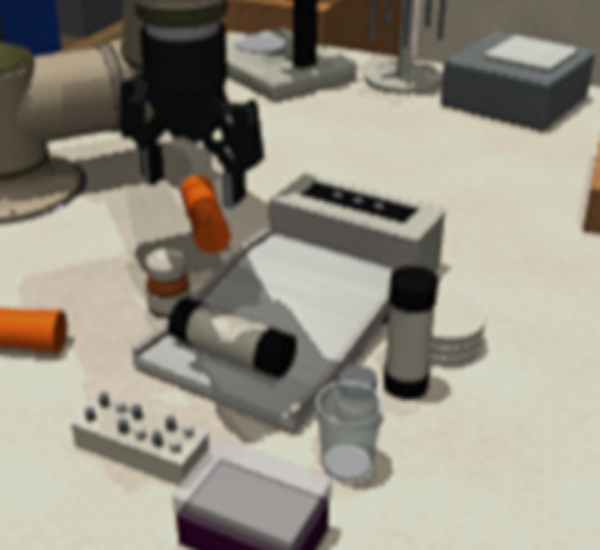

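```bash
python3 - <<'E'
from h import *
d=load('wrist1'); t=load('top1'); c,r=ray(d,320,200); print(c,r,d['fx'])
for p in((258,133),(387,133),(264,155),(382,154)): print(onz(d,*p,.041).round(4))
print('mid caps',onz(d,322.5,133,.045).round(4))
g=d['img'].astype(int)
# ramp edges: landing corners
for p in((257,184),(409,184)): print('landing corner',onz(d,*p,.022).round(4))
# fingertips on tip plane hypotheses
for z in(.205,.218): print(z,onz(d,238,248,z).round(4),onz(d,407,248,z).round(4))
# wrist+top triangulation of caps
m=(g.max(2)<60).astype(np.uint8); m[:105]=0;m[162:]=0;m[:,:250]=0;m[:,395:]=0
n,l,s,cc=cv2.connectedComponentsWithStats(m); print(s[1:],cc[1:])
E
```

```text
[ 0.52946483 -0.21373581  0.37407632] [-0.03155103 -0.29200877 -0.95589508] 280.6986966877803
[ 0.4536 -0.2287  0.041 ]
[ 0.6026 -0.2409  0.041 ]
[ 0.457  -0.2545  0.041 ]
[ 0.5963 -0.2647  0.041 ]
mid caps [ 0.5282 -0.2345  0.045 ]
landing corner [ 0.4386 -0.2931  0.022 ]
landing corner [ 0.6341 -0.3091  0.022 ]
0.205 [ 0.4668 -0.2942  0.205 ] [ 0.5786 -0.3033  0.205 ]
0.218 [ 0.4716 -0.288   0.218 ] [ 0.5749 -0.2964  0.218 ]
[[258 112  26  43 952]
 [361 113  26  43 955]] [[270.08508403 132.81407563]
 [374.32356021 133.77172775]]
```

```bash
python3 - <<'E'
from h import *
d=load('wrist1'); e=load('scene0');t=load('top0')
im=d['img'][90:260,200:440,::-1]; cv2.imwrite('pics/w2.png',cv2.resize(im,None,fx=3.3,fy=3.3,interpolation=cv2.INTER_CUBIC))
E
```

```text
(no output)
```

View pics/w2.png

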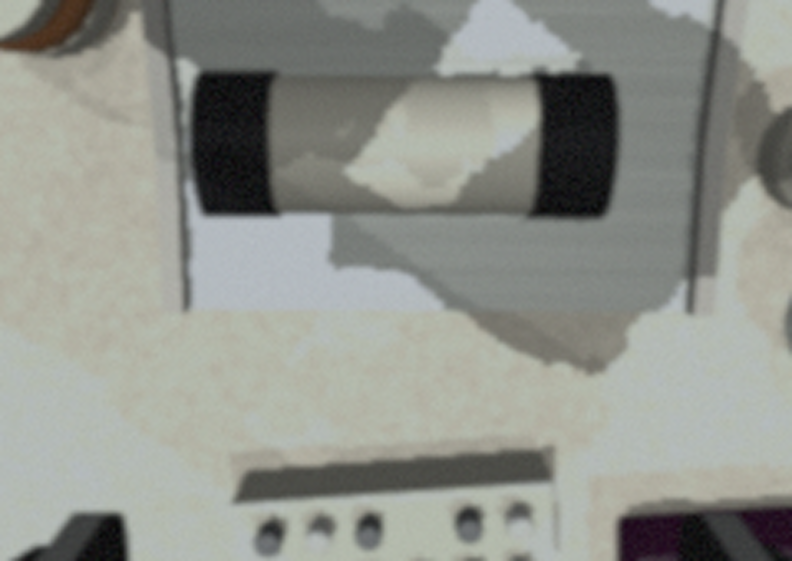

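```bash
python3 - <<'E'
from h import *
e=load('scene1'); n=np.array([.0813,.9967,0]); P=np.array([.5246,-.2869,.227])
for p in((151,181),(233,204)):
    c,r=ray(e,p[0]/2.5+220,p[1]/2.5+100)
    x=c+r*(n@(P-c))/(n@r); print(x.round(4), (x-P)@np.array([.9967,-.0813,0]))
E
```

```text
[ 0.4745 -0.2828  0.2426] -0.050245099372109504
[ 0.5706 -0.2906  0.2431] 0.04611931811922407
```

```bash
python3 - <<'E'
from h import *
d=load('scene1').copy(); im=d['img'][90:200,240:350,::-1].copy()
im=cv2.resize(im,None,fx=5.4,fy=5.4,interpolation=cv2.INTER_CUBIC)
z=np.array([.9967,-.0813,0]);x=np.array([-.0813,-.9967,0]);P=np.array([.5246,-.2869,.227])
for dz,col in((0,(0,0,255)),(-.009,(0,255,0)),(-.022,(255,0,0)),(.016,(0,255,255))):
  for s in(-1,0,1):
    q=(proj(d,[P+z*.05*s+np.array([0,0,dz])])[0]-[240,90])*5.4+2.2
    cv2.circle(im,tuple(int(v) for v in q),4,col,-1)
cv2.imwrite('pics/s3.png',im)
w=load('wrist1'); im=cv2.resize(w['img'][180:380,140:500,::-1],None,fx=2.2,fy=2.2,interpolation=cv2.INTER_CUBIC)
for dz,col in((0,(0,0,255)),(-.009,(0,255,0)),(-.022,(255,0,0)),(.016,(0,255,255))):
  for s in(-1,0,1):
    q=(proj(w,[P+z*.0425*s-x*.011+np.array([0,0,dz])])[0]-[140,180])*2.2
    cv2.circle(im,tuple(int(v) for v in q),3,col,-1)
cv2.imwrite('pics/w3.png',im)
E
```

```text
(no output)
```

View pics/s3.png

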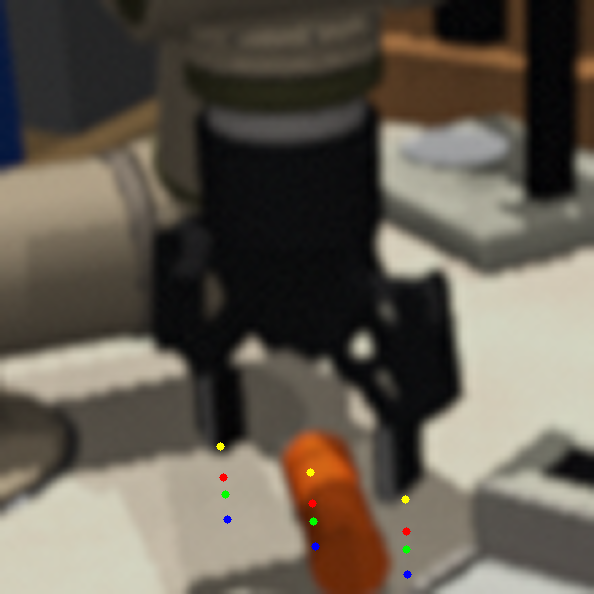

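View pics/w3.png

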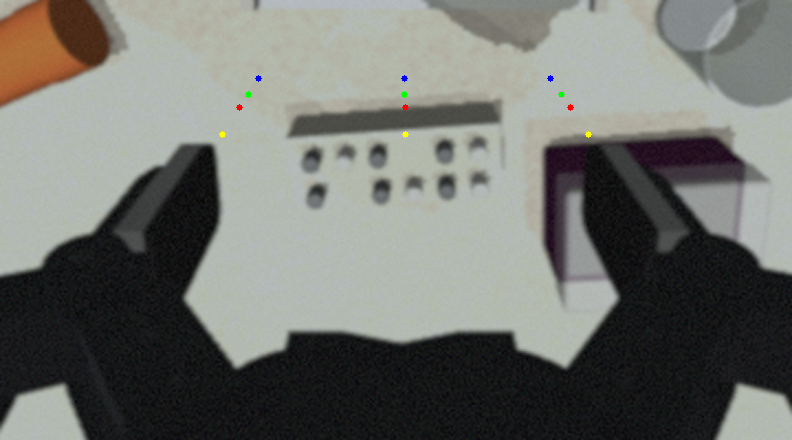

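The camera views put the open fingertips about 16 mm above the TCP, which disagrees with the stated 22 mm ahead. I'll half-close the gripper and look again before trusting any height.

Emit:
carry_out:
  targets:
    - [[1,0,0,0,0,0,0],[1,0,0,0,0,0,0],[1,0,0,0,0,0,0],[1,0,0,0,0,0,0],[1,0,0,0,0,0,0],[1,0,0,0,0,0,0],[1,0,0,0,0,0,0],[1,0,0,0,0,0,0],[1,0,0,0,0,0,0],[1,0,0,0,0,0,0]]

```text
time_s: 3.55
position: [0.5243, -0.2885, 0.2271]
tool_rot: [[-0.083, 0.0, 0.997], [-0.997, -0.0, -0.083], [0.0, -1.0, 0.0]]
ft_force: [-0.1, -0.8, 0.1]
grip_width: 0.0005
```

```bash
cat > dots.py <<'E'
from h import *
import sys
k=sys.argv[1]
d=snap('scene','scene'+k);w=snap('wrist','wrist'+k);s=env.observe();P=s['position'];R=s['tool_rot'];print(s['time_s'],P,s['grip_width'],s['ft_force'].round(1))
im=cv2.resize(d['img'][90:200,240:350,::-1],None,fx=4,fy=4,interpolation=cv2.INTER_CUBIC)
im2=cv2.resize(w['img'][180:380,220:420,::-1],None,fx=2.2,fy=2.2,interpolation=cv2.INTER_CUBIC)
for dz,col in((0,(0,0,255)),(-.022,(255,0,0)),(.016,(0,255,255))):
    Q=P+[0,0,dz]
    q=(proj(d,[Q])[0]-[240,90])*4; cv2.circle(im,tuple(int(v) for v in q),3,col,-1)
    q=(proj(w,[Q-R[:,0]*.011])[0]-[220,180])*2.2; cv2.circle(im2,tuple(int(v) for v in q),3,col,-1)
cv2.imwrite(f'pics/d{k}.png',np.hstack([im,im2][:1]+[im2[:440,:360]]) )
E
python3 dots.py 3
```

```text
3.65 [ 0.52424447 -0.2885044   0.22710509] 0.00012992811859150128 [0.1 0.4 0.1]
```

View pics/d3.png

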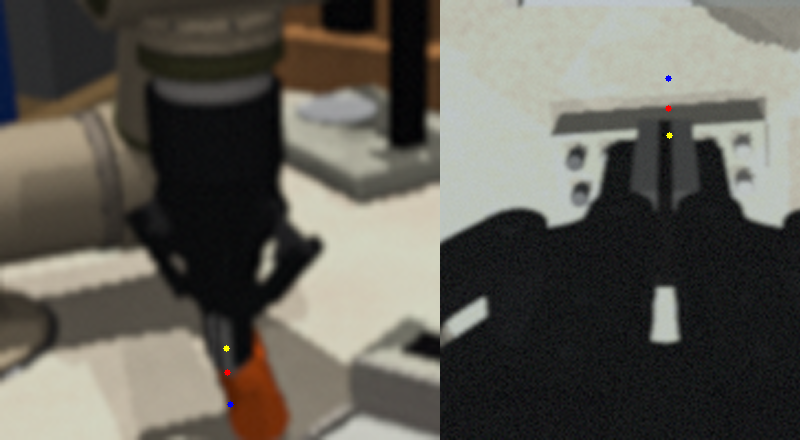

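Emit:
carry_out:
  targets:
    - [[0,0,0,-20,0,0,0],[0,0,0,-40,0,0,0],[0,0,0,-60,0,0,0],[0,0,0,-80,0,0,0],[0,0,0,-100,0,0,0],[0,0,0,-120,0,0,0],[0,0,0,-140,0,0,0],[0,0,0,-152,0,0,0],[0,0,0,-152,0,0,0],[0,0,0,-152,0,0,0]]

```text
time_s: 4.48
position: [0.5243, -0.2885, 0.0751]
tool_rot: [[-0.083, -0.001, 0.997], [-0.997, 0.0, -0.083], [-0.0, -1.0, -0.001]]
ft_force: [0.5, -0.4, 0.1]
grip_width: 0.0854
```

```bash
cat > look.py <<'E'
from h import *
import sys
k=sys.argv[1]
d=snap('scene','scene'+k);w=snap('wrist','wrist'+k);s=env.observe();P=s['position'];R=s['tool_rot'];print(s['time_s'],P.round(4),s['grip_width'],s['ft_force'].round(1))
u=proj(d,[P])[0]; x0=int(np.clip(u[0]-60,0,520));y0=int(np.clip(u[1]-60,0,280))
im=cv2.resize(d['img'][y0:y0+110,x0:x0+110,::-1],None,fx=4,fy=4,interpolation=cv2.INTER_CUBIC)
im2=cv2.resize(w['img'][100:320,220:420,::-1],None,fx=1.8,fy=2,interpolation=cv2.INTER_CUBIC)
for dz,col in((0,(0,0,255)),(-.022,(255,0,0)),(.016,(0,255,255))):
  for t in(-.05,.05):
    Q=P+[0,0,dz]+R[:,2]*t
    q=(proj(d,[Q])[0]-[x0,y0])*4; cv2.circle(im,tuple(int(v) for v in q),3,col,-1)
cv2.imwrite(f'pics/d{k}.png',np.hstack([im,im2]) )
E
python3 look.py 4
```

```text
4.5833 [ 0.5248 -0.2889  0.0762] 0.08525149057414401 [-0.6  0.2  0.2]
```

View pics/d4.png

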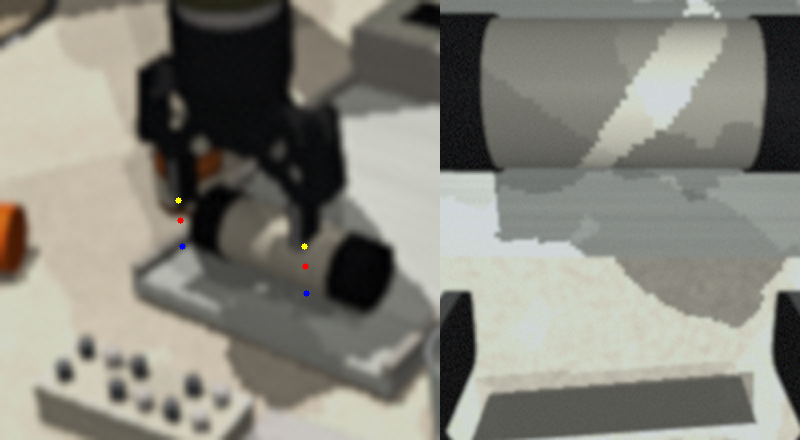

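Emit:
carry_out:
  targets:
    - [[0,0,0,-10,0,0,0],[0,0,0,-20,0,0,0],[0,0,0,-28,0,0,0],[0,0,0,-28,0,0,0],[0,0,0,-28,0,0,0]]

```text
time_s: 5.0
position: [0.524, -0.2883, 0.0464]
tool_rot: [[-0.083, -0.001, 0.997], [-0.997, 0.001, -0.083], [-0.001, -1.0, -0.001]]
ft_force: [0.1, -0.1, -1.0]
grip_width: 0.0856
```

```bash
python3 look.py 5
```

```text
5.1 [ 0.5244 -0.2886  0.0473] 0.08523547406547632 [-0.9  0.8  0. ]
```

View pics/d5.png

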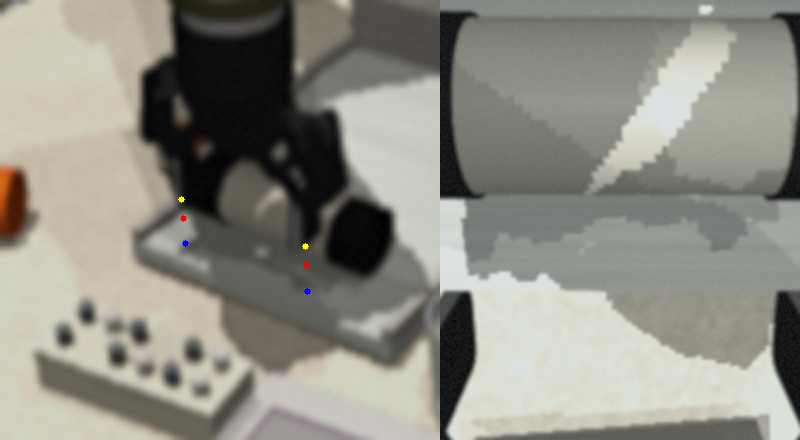

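Emit:
carry_out:
  targets:
    - [[0,0,0,-3,0,0,0],[0,0,0,-6,0,0,0],[0,0,0,-8,0,0,0]]

```text
time_s: 5.35
position: [0.5243, -0.2884, 0.0389]
tool_rot: [[-0.083, -0.0, 0.997], [-0.997, 0.0, -0.083], [-0.0, -1.0, -0.0]]
ft_force: [-0.4, -0.3, -0.0]
grip_width: 0.0854
```

No contact at a height where the stated tips would already be inside the landing by 4 mm, so the camera reading holds. I lower further.

Emit:
carry_out:
  targets:
    - [[0,0,0,-3,0,0,0],[0,0,0,-6,0,0,0],[0,0,0,-9,0,0,0],[0,0,0,-9,0,0,0]]

```text
time_s: 5.68
position: [0.524, -0.2883, 0.0294]
tool_rot: [[-0.083, -0.001, 0.997], [-0.997, 0.001, -0.083], [-0.001, -1.0, -0.001]]
ft_force: [-0.7, -0.1, -0.1]
grip_width: 0.0855
```

Emit:
carry_out:
  targets:
    - [[0,0,0,-3,0,0,0],[0,0,0,-6,0,0,0],[0,0,0,-8,0,0,0],[0,0,0,-10,0,0,0],[0,0,0,-10,0,0,0]]

```text
time_s: 6.1
position: [0.5241, -0.2884, 0.0197]
tool_rot: [[-0.083, -0.001, 0.997], [-0.997, 0.0, -0.083], [-0.0, -1.0, -0.001]]
ft_force: [0.4, 0.2, -0.7]
grip_width: 0.0853
```

```bash
python3 look.py 6
```

```text
6.2 [ 0.5243 -0.2885  0.0201] 0.0854211380202397 [ 0.5 -0.   0.2]
```

View pics/d6.png

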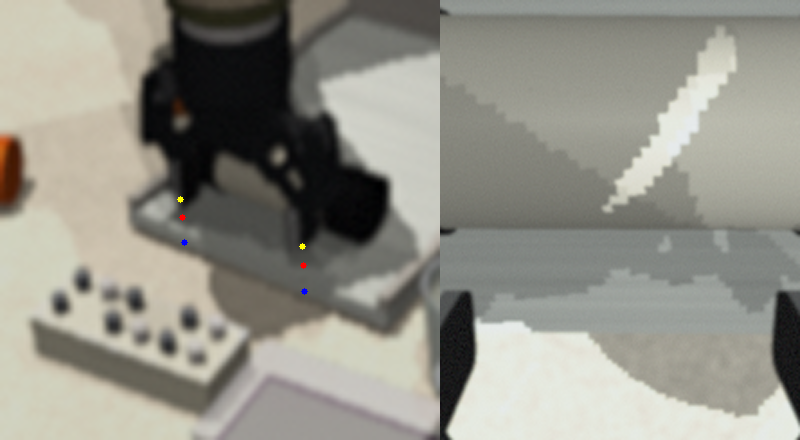

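Emit:
carry_out:
  targets:
    - [[0,0,0,-3,0,0,0],[0,0,0,-5,0,0,0],[0,0.4,4,-5,0,0,0],[0,0.7,8,-5,0,0,0],[0,1,12,-5,0,0,0],[0,1.3,14,-5,0,0,0],[0,1.4,16,-5,0,0,0],[0,1.6,18,-5,0,0,0],[0,1.8,20,-4.8,0,0,0],[0,2,22,-4.5,0,0,0],[0,2.2,24,-4.2,0,0,0],[0,2.4,26,-3.9,0,0,0],[0,2.6,28,-3.6,0,0,0],[0,2.7,30,-3.3,0,0,0]]

```text
time_s: 7.37
position: [0.527, -0.2583, 0.0169]
tool_rot: [[-0.083, 0.0, 0.997], [-0.997, -0.0, -0.083], [0.0, -1.0, 0.0]]
ft_force: [0.5, -2.6, 0.8]
grip_width: 0.0854
```

```bash
python3 look.py 7; python3 - <<'E'
from h import *
snap('top','top7')
E
```

```text
7.4667 [ 0.5269 -0.2579  0.0167] 0.08494412524655885 [-0.1 -0.5  0.2]
```

View pics/d7.png

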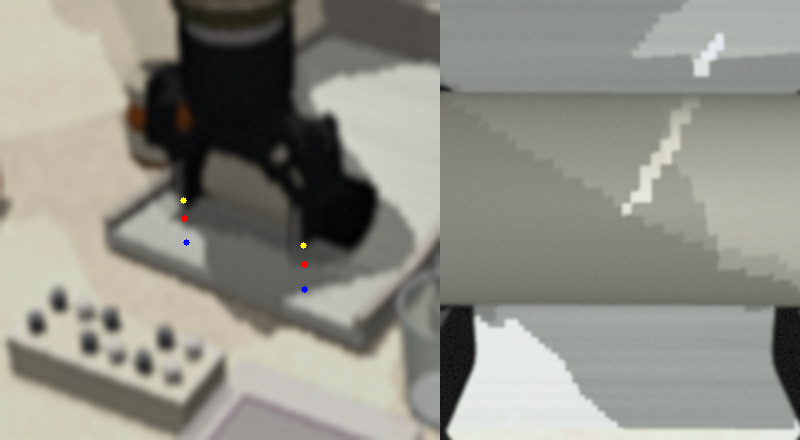

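View pics/wrist7.png

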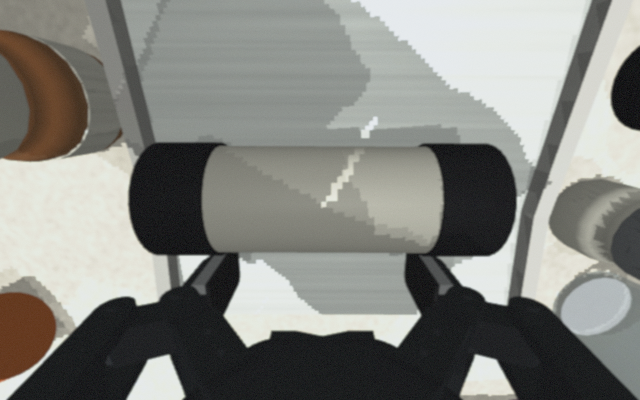

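Emit:
carry_out:
  targets:
    - [[0,0.2,2,0.3,0,0,0],[0,0.4,5,0.7,0,0,0],[0,0.8,8.5,1.2,0,0,0],[0,1.1,12,1.7,0,0,-0.1],[0,1.4,15.5,2.2,0,0,-0.1],[0,1.7,19,2.7,0,0,-0.2],[0,2,22.5,3.2,0,0,-0.2],[0,2.3,26,3.7,0,0,-0.3],[0,2.7,29.5,4.2,0,0,-0.3],[0,3,33,4.6,0,0,-0.4],[0,3.3,36.5,5.1,0,0,-0.4],[0,3.6,40,5.6,0,0,-0.5],[0,3.9,43.5,6.1,0,0,-0.5],[0,4.2,47,6.6,0,0,-0.5],[0,4.6,50.5,7.1,0,0,-0.5],[0,4.9,54,7.6,0,0,-0.5],[0,5.2,57.5,8.1,0,0,-0.5],[0,5.5,61,8.6,0,0,-0.5],[0,5.7,63.5,8.9,0,0,-0.5],[0,5.9,65,9.1,0,0,-0.5]]

```text
time_s: 9.18
position: [0.5329, -0.193, 0.026]
tool_rot: [[-0.092, -0.0, 0.996], [-0.996, 0.0, -0.092], [-0.0, -1.0, -0.0]]
ft_force: [-0.9, -1.3, 1.1]
grip_width: 0.0856
```

```bash
python3 look.py 8
```

```text
9.2833 [ 0.5328 -0.193   0.0258] 0.08529322947081683 [-0.  -0.5 -0. ]
```

View pics/wrist8.png

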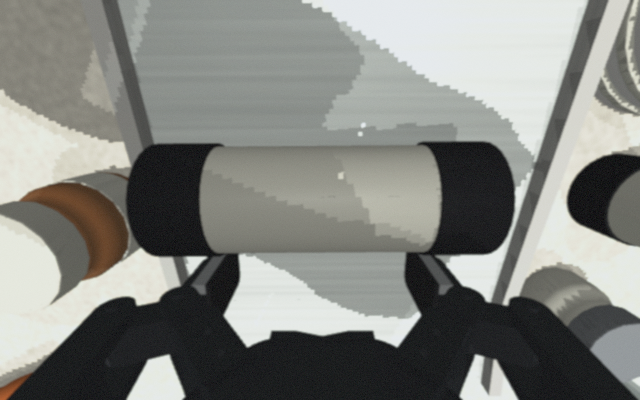

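View pics/d8.png

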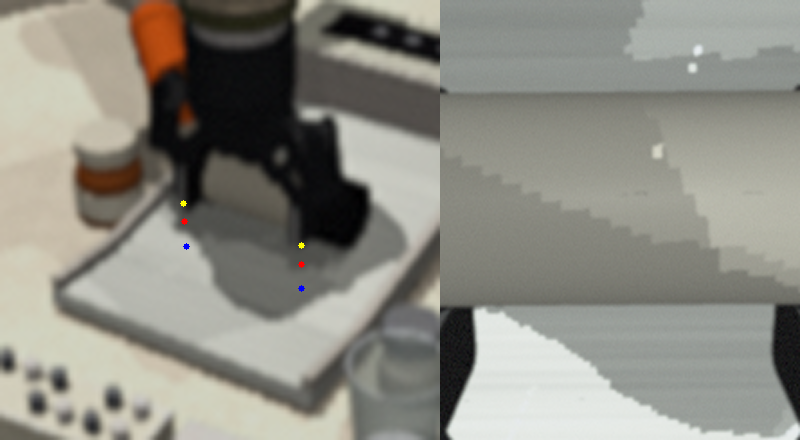

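The bottle is square in the fingers at roughly 80 mm up the ramp, and the wrist force is small. I carry on.

Emit:
carry_out:
  targets:
    - [[0,0.2,2,0.3,0,0,0],[0,0.4,5,0.7,0,0,0],[0,0.8,8.5,1.2,0,0,0],[0,1.1,12,1.7,0,0,0],[0,1.4,15.5,2.2,0,0,0],[0,1.7,19,2.7,0,0,0],[0,2,22.5,3.2,0,0,0],[0,2.3,26,3.7,0,0,0],[0,2.7,29.5,4.2,0,0,0],[0,3,33,4.6,0,0,0],[0,3.3,36.5,5.1,0,0,0],[0,3.6,40,5.6,0,0,0],[0,3.9,43.5,6.1,0,0,0],[0,4.2,47,6.6,0,0,0],[0,4.6,50.5,7.1,0,0,0],[0,4.9,54,7.6,0,0,0],[0,5.2,57,8,0,0,0],[0,5.4,59,8.3,0,0,0],[0,5.5,60,8.5,0,0,0]]

```text
time_s: 10.87
position: [0.5384, -0.1331, 0.0344]
tool_rot: [[-0.092, -0.0, 0.996], [-0.996, 0.0, -0.092], [-0.0, -1.0, -0.0]]
ft_force: [-0.2, -2.5, 0.3]
grip_width: 0.0855
```

```bash
python3 look.py 9
```

```text
10.9667 [ 0.5383 -0.1332  0.0344] 0.08515219917211206 [-0.6 -0.1  0. ]
```

View pics/wrist9.png

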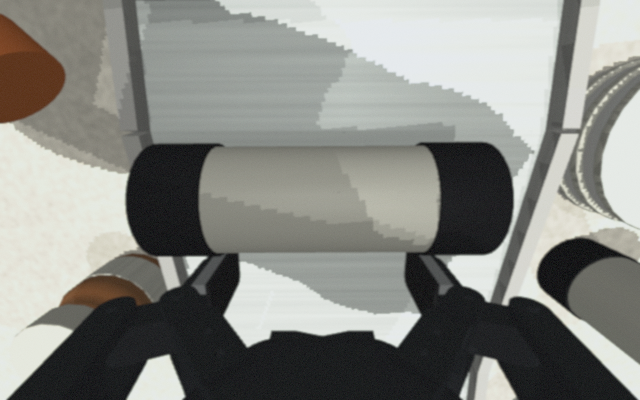

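View pics/d9.png

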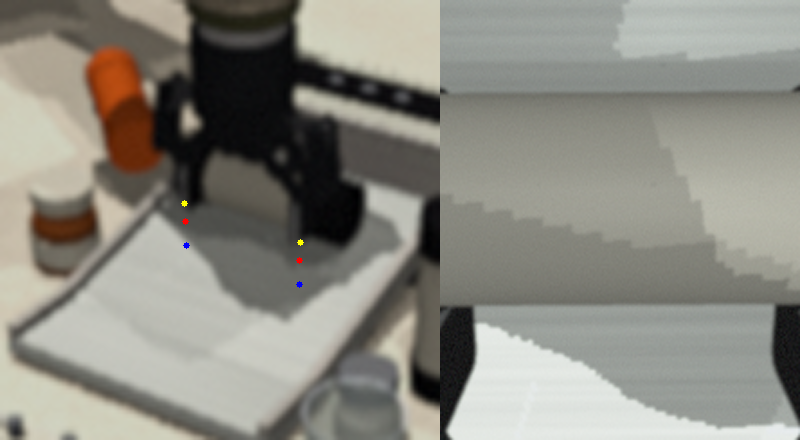

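Emit:
carry_out:
  targets:
    - [[0,0.2,2,0.3,0,0,0],[0,0.4,5,0.7,0,0,0],[0,0.7,8,1.1,0,0,0],[0,1,11,1.5,0,0,0],[0,1.3,14,1.9,0,0,0],[0,1.5,16.5,2.3,0,0,0],[0,1.7,19,2.6,0,0,0],[0,1.9,21,2.9,0,0,0],[0,2.1,23,3.2,0,0,0],[0,2.3,25,3.5,0,0,0],[0,2.4,27,3.7,0,0,0],[0,2.6,29,3.9,0,0,0],[0,2.8,31,4,0,0,0],[0,3,33,4,0,0,0],[0,3.2,35,4,0,0,0],[0,3.4,37,4,0,0,0],[0,3.6,39,4,0,0,0],[0,3.7,40,4,0,0,0]]

```text
time_s: 12.47
position: [0.5421, -0.0931, 0.0384]
tool_rot: [[-0.092, -0.0, 0.996], [-0.996, 0.0, -0.092], [-0.0, -1.0, -0.0]]
ft_force: [0.5, -0.0, -0.5]
grip_width: 0.0856
```

```bash
python3 look.py 10
```

```text
12.5667 [ 0.5421 -0.0933  0.0384] 0.08531774526607555 [0.4 0.6 0. ]
```

View pics/wrist10.png

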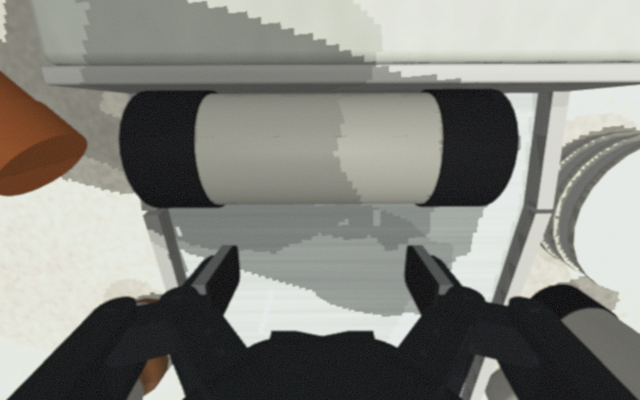

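The bottle has rolled home: its edge is parallel to the plate edge (rows ~90 against the plate at ~85) and it is clear of the fingers. I back off and rise.

Emit:
carry_out:
  targets:
    - [[0,-1,-10,0,0,0,0],[0,-2,-22,2,0,0,0],[0,-3,-30,15,0,0,0],[0,-3,-30,40,0,0,0],[0,-3,-30,70,0,0,0],[0,-3,-30,100,0,0,0],[0,-3,-30,130,0,0,0],[0,-3,-60,150,0,0,0],[0,-3,-90,150,0,0,0],[0,-3,-90,150,0,0,0],[0,-3,-90,150,0,0,0]]

```text
time_s: 13.48
position: [0.5386, -0.1856, 0.1883]
tool_rot: [[-0.095, -0.0, 0.995], [-0.995, -0.0, -0.095], [0.0, -1.0, -0.0]]
ft_force: [-0.8, 0.2, -0.7]
grip_width: 0.0853
```

```bash
python3 - <<'E'
from h import *
for n in("scene","top","wrist"): snap(n,n+"11")
w=load('wrist11');print(env.observe()['time_s'],env.observe()['ft_force'])
d=load('top11');cv2.imwrite('pics/t11.png',cv2.resize(d['img'][90:270,220:450,::-1],None,fx=3.3,fy=3.3,interpolation=cv2.INTER_CUBIC))
m=(w['img'].astype(int).max(2)<60).astype(np.uint8); n,l,s,c=cv2.connectedComponentsWithStats(m)
o=np.array([.539,-.238]);u=np.array([.092,.9957])
for i in range(1,n):
  if s[i,4]>200: 
    P=onz(w,*c[i],.066); r=P[:2]-o; print(s[i],c[i].round(1),P.round(4),'ramp',(r@u).round(4),(r@[-u[1],u[0]]).round(4))
E
```

```text
13.6333 [ 0.45938089 -0.04084955 -0.36834201]
[ 224    0   43   55 1777] [242.5  26.8] [ 0.4836 -0.0335  0.066 ] ramp 0.1985 0.074
[ 365    0   40   55 1647] [385.5  26. ] [ 0.6042 -0.0442  0.066 ] ramp 0.199 -0.0471
[450 144  35  41 437] [460.6 159.9] [ 0.6728 -0.1647  0.066 ] ramp 0.0853 -0.1265
[ 508  159   93   69 4923] [554.6 191.7] [ 0.7671 -0.2051  0.066 ] ramp 0.0537 -0.2241
[    8   246   632   154 48586] [332.6 349.9] [ 0.5318 -0.3798  0.066 ] ramp -0.1419 -0.0058
```

View pics/wrist11.png

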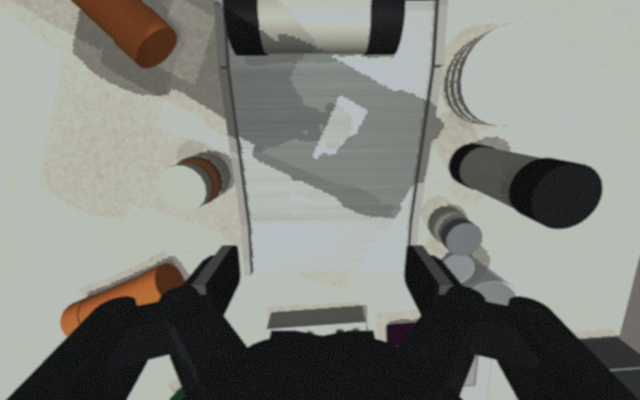

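View pics/scene11.png

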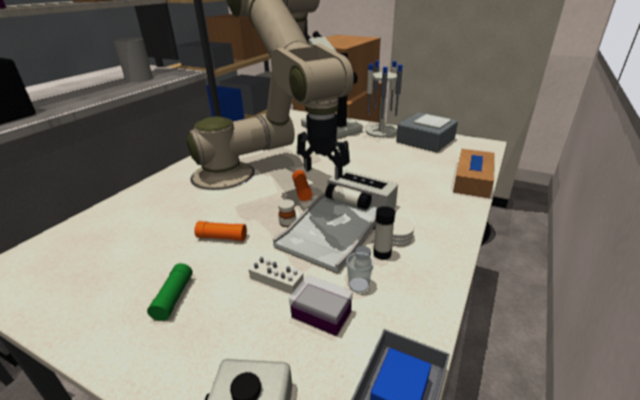

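```bash
python3 -c "
from rig import env
env.close_job(); print(env.observe()['time_s'])"
```

```text
the job is handed in; nothing more can be done
the job is handed in; nothing more can be done
```

I pushed the bottle up the slope with both open fingers on its caps, at about 25–40 mm/s. It rolled over the crest and home against the stop plate. I then backed off, raised the gripper and handed the job in at about 13.6 s.

- **Bottle position:** the last wrist view puts it at about x = 0.199 m along the ramp, roughly 13 mm off the centre line. The difference between the two caps gives a tilt below 0.01 rad. Both caps were partly cut by the picture edge, and I assumed the height rather than measuring it, so x is good to only a few millimetres.
- **Control and force:** the bottle sat square against the fingers in every picture up to the crest. The wrist force read at most 2.6 N after each move. It left the fingers only beyond the crest, where it rolled the last stretch by itself. I did not measure its speed there.
- **Other items:** none of them looked moved in the last scene and wrist pictures. I judged that by eye and did not measure it.
- **Disagreement with the text:** with the jaws open, both cameras showed the fingertips about 16 mm behind the reported TCP, not 22 mm ahead as stated. Lowering in small steps while watching the wrist force showed no contact where the stated tips would have hit the ramp. I therefore used the camera value to set the pushing height.

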